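# Put a pigment pot away through the dust flap

## Robot

A 7-joint arm with a two-finger parallel gripper is mounted at the origin on a cart in front of the work surface, level with it; the furniture and walls round the work are solid. World frame = base frame: x ahead of the robot, y to its left, z up, the work surface at z = 0. Lengths are in m, angles in rad, forces in N, time in s.
With the tool pointing down it reaches from about 0.425 to 1.025 m from the base axis. Payload 9.4 kg.
Tool frame: the origin (TCP) lies at the very end of the fingers, on their centre line; the grasp point (between the pads) lies 19 mm behind it; z points along the fingers, y is the direction in which the jaws open and shut (so a half turn about z gives the same grasp; the last joint's range is limited). The gripper opens to 93 mm and grips with 3 to 60 N. Pads are 15 mm wide; open, the fingers measure 128 mm over their backs; the gripper's body (75 mm by 188 mm) begins 65 mm behind the grasp point.
Start: joints at [-1.307, 0.599, -0.003, 1.599, 0.002, 0.943, -0.08], TCP at [0.242, 0.683, 0.183] pointing down, gripper open.
Joint ranges: [-2.57, 2.57], [-0.35, 1.97], [-1.29, 1.29], [0.11, 2.56], [-1.05, 4.19], [0.11, 1.86], [-2.63, 2.63]. Speed limits (rad/s): [2.22, 2.22, 3.01, 3.01, 3.14, 3.14, 3.14].

## Interface

Orientations are given as a 3x3 rotation matrix whose columns are the frame's x, y, z axes.
In Python, from workcell import sensors, viewer, order gives the robot as it stands. The module is installed in compiled form; this text tells all that it offers.
- The arm moves only by the tool drive_tool, never from a script. Its argument "targets" is a list of rows, each an object with "grip": the gripper's target within -1 to 1 (shut at 1, half-way at 0, fully open at -1); "dp": the shift along the tool's x, y, z in mm, a list of three; "delta_rot": the turn, a rotation vector about the tool's x, y, z in rad, a list of three. In form: [{"grip": grip, "dp": [dx, dy, dz], "delta_rot": [wx, wy, wz]}, ...]. A call has 1 to 10 rows; each row is the pose to reach, as a shift and turn from the pose commanded when the call began, along the tool's axes at that moment; what a row does not reach only later rows make up. A row lasts 1/8 s, in which the tool goes at most 62.5 mm and 10.7 degrees, less where a joint would pass 70% of its speed; a pose out of reach is approached as far as the arm can. A call with a gripper value outside its range is refused whole. The fingers move at their own pace and stop on an object; the grip force is fixed at half the most. Time passes only in rows, so rows that repeat a pose let the fingers close. It gives the time, the measured TCP pose, the force and the opening at its end, in the units of the state.
- sensors.get_obs(): the state, without advancing time (a new reading comes with each control period).
- viewer.get_image(name): name is "side" or "top" or "wrist"; returns a dict with "pixels" (420x560x3 uint8, blue, green, red), "fovy" (degrees; the focal length in pixels is half the picture's height over the tangent of half this angle, whatever the lens; pixels are square), "cx", "cy" (the principal point, pixels), "view" (4x4, takes a point from world to camera coordinates); the wrist camera has in their place "T_tool_cam" (4x4, takes a point from camera to tool coordinates, whose origin is the TCP and whose axes are the flange's). Camera axes: x right, y down, z forward; pixel columns grow to the right and rows downward; lengths in m; the calibration is good to about 2 mm. A picture is of the moment at which its call begins: read the wrist's pose just before it. There is no depth.
- order.close_job(): hands the job in, once; it reports no verdict.
The state is a dict: "time": time; "joints": joint angles; "qd": joint speeds; "effort": joint torques, N m; "eef_pos": TCP position; "tool_rot": TCP orientation; "ft_force": force on the tool from outside, world axes, zero at the start; "moment": the same for the moment, N m; "grip_width": opening from 0.0 (shut) to 1.0 (fully open).
Only numpy, scipy, OpenCV 4.12 (cv2) and the standard library are available. Lean on these libraries where they do the work, as an engineer would, in place of code of your own. Each camera call takes 0.05 s, during which the arm holds its last target. There are 200 camera calls.

## Task

Put the larger of the two screw-capped pigment pots away in the plywood store box: stand it upright in the square port on top of the box, then push it down through the two-leaf spring flap until it drops inside and the flap has swung shut behind it. Leave the smaller pot where it stands.

Things in the scene. Friction and masses are not known exactly. Their poses are not given: they have to be found in the camera images.
- large_pot_centre (a point): The pot to put away: loose, upright on the table, cylindrical with a screw cap, 49 mm across and 62 mm tall (cap: top 12 mm, 47 mm across), yellow with a blue cap, about 90 g. This point is its centre, 31 mm above its base; z points up to the cap.
- port (a point): Centre of the square port on the fixed store box (plywood, clear front, 150 mm along this point's x, 170 along y, 140 high), at the top of its metal rim, 154 mm above the table; x points to the box's back, z up. Rim: 72 mm square inside, 4 thick, 14 above the lid. The shut flap lies 20 mm below this point. Fingers holding the pot do not fit inside the rim; shut fingers do.
- dust_flap (a joint): The port's floor: two steel leaves, hinged at the port's front and back edges and geared together, that part in the middle and open down: 0 rad shut, 1.57 hanging down. Springs shut them and carry the pot's weight: set on them, it stands 42 mm proud of the rim. Pushed down in the middle with a few newtons, it drops free when its top is about level with the rim.
- small_pot: The smaller pigment pot, not to be moved: screw-capped, 37 mm in diameter and 46 mm tall, red-brown body and black cap, loose on the table. Origin at the centre of its underside.
Things that resemble listed ones, but are neither listed nor needed, are in the scene too. Leave any pink look-alike of the part that bears large_pot_centre alone.

How it is judged:
On the way, in this order (a step that is already met when the one before it is completed fails the run):
1. the large pot stands upright in the port on the shut flap (horizontal distance between large_pot_centre and port below 0.02 m and z of large_pot_centre in the frame of port between 0 and 0.018 m and angle between large_pot_centre's own z axis and vertical below 0.3 rad), for 0.1 s.
2. the flap is pushed open (value of joint dust_flap above 0.9 rad).
At the end, for the whole second after the job is handed in: The large pot lies inside the box (its centre at least 90 mm below the top of the port's rim and within the box's outline), the flap is shut to within 0.1 rad, and the small pot is within 30 mm of where it stood (z of large_pot_centre in the frame of port below -0.09 m and x of large_pot_centre in the frame of port between -0.075 and 0.075 m and y of large_pot_centre in the frame of port between -0.085 and 0.085 m and value of joint dust_flap below 0.1 rad and distance of small_pot from where it was at the start of the episode below 0.03 m); the robot touches nothing.
It fails at once if the small pot is moved by more than 30 mm (distance of small_pot from where it was at the start of the episode above 0.03 m).
It also fails if it takes over 48 s, if anything falls off the work surface, if the arm or the gripper's body presses on something with over 40 N, if the wrist force passes 120 N, or if a joint passes its speed limit or range.

## Working session

There is one attempt and no reset: what is moved stays moved. The work goes in short steps, Python scripts to look and compute and a tool call to move; the robot and the scene stay as the last step left them, time stands still between calls to the robot, and variables do not carry over. Pictures are saved under pics/ and viewed, about 8 in all and at most 12, crops included, and the job is handed in when it is done.

Besides the shell and the picture viewer there is one more tool, called after "Call:" as name(argument=value, ...) on one line, values as JSON. drive_tool: Moves the arm, as the interface text tells. Its arguments: {"type":"object","properties":{"targets":{"type":"array","items":{"type":"object","properties":{"grip":{"type":"number"},"dp":{"type":"array","items":{"type":"number"}},"delta_rot":{"type":"array","items":{"type":"number"}}}}}},"required":["targets"]}

```bash
mkdir -p pics; cat > h.py <<'E'
import numpy as np, cv2, json
from workcell import sensors, viewer, order
def grab(name):
    o=sensors.get_obs(); im=viewer.get_image(name)
    f=210/np.tan(np.radians(im["fovy"])/2)
    if "view" in im: T=np.linalg.inv(np.array(im["view"]))
    else:
        B=np.eye(4);B[:3,:3]=np.array(o["tool_rot"]);B[:3,3]=o["eef_pos"];T=B@np.array(im["T_tool_cam"])
    return np.array(im["pixels"]),(f,im["cx"],im["cy"],T)
def ray(c,u,v):
    f,cx,cy,T=c
    return T[:3,3],T[:3,:3]@np.array([(u-cx)/f,(v-cy)/f,1])
def onz(c,u,v,z):
    p,d=ray(c,u,v); return p+d*(z-p[2])/d[2]
def proj(c,P):
    f,cx,cy,T=c; q=np.linalg.inv(T)@np.append(P,1); return f*q[0]/q[2]+cx,f*q[1]/q[2]+cy
E
python3 - <<'E'
from h import *
a,c1=grab("top"); b,c2=grab("side"); 
cv2.imwrite("pics/top.png",a);cv2.imwrite("pics/side.png",b)
for c in(c1,c2):print(c[0],c[1],c[2],c[3].round(3))
print(sensors.get_obs())
E
```

```text
460.70916867868414 283.6198537528391 207.16882395918898 [[-0.007 -0.993  0.121  0.447]
 [-1.     0.009  0.017 -0.074]
 [-0.018 -0.121 -0.993  1.252]
 [ 0.     0.     0.     1.   ]]
437.8645736892324 286.2949875425382 210.1549257602157 [[ 0.955 -0.175  0.238  0.326]
 [-0.295 -0.549  0.782 -0.847]
 [-0.006 -0.817 -0.576  0.703]
 [ 0.     0.     0.     1.   ]]
{'time': 0.1, 'joints': array([-1.30669729,  0.60004526, -0.00254408,  1.60002833,  0.00180793,
        0.94292225, -0.0797861 ]), 'qd': array([-0.00098424, -0.00057383,  0.00038705, -0.0014469 ,  0.00256847,
        0.00018033, -0.00067833]), 'effort': array([ 5.12263112e-03, -7.66558170e+01,  1.50253627e+00, -2.52934313e+01,
       -5.22515934e-02,  1.36450896e-02,  6.12109147e-05]), 'eef_pos': array([0.24218219, 0.68284207, 0.18245396]), 'tool_rot': array([[-9.42513856e-01,  3.34166900e-01, -3.37226451e-04],
       [ 3.34167042e-01,  9.42512885e-01, -1.35996517e-03],
       [-1.36615071e-04, -1.39447599e-03, -9.99999018e-01]]), 'ft_force': array([-0.0010914 ,  0.44986266, -0.49402975]), 'moment': array([ 0.00648597, -0.05303642, -0.03592538]), 'grip_width': 1.0021563914377798}
```

View pics/top.png

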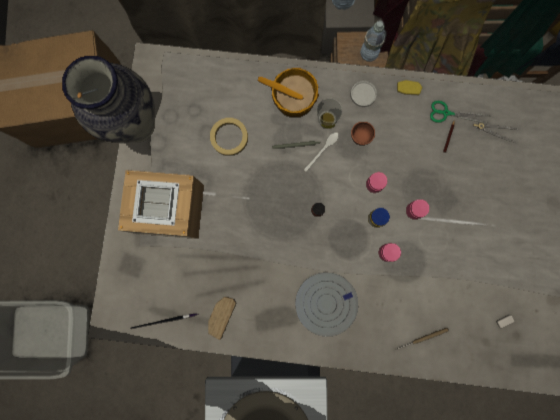

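View pics/side.png

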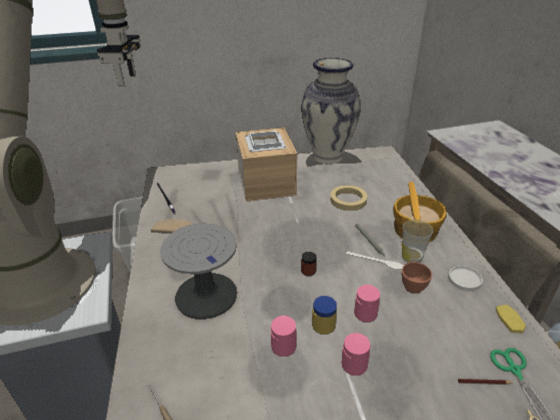

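The top view shows the store box with its white rim at about (157,203), and the only blue-capped yellow pot at (381,216). Pink look-alikes stand at (377,182), (419,209) and (391,252), and the small black-capped pot is at (318,209). In the side view the large pot is at (324,315) and the small pot at (309,263). Next I measure these and view one enlarged crop.

```bash
python3 - <<'E'
from h import *
a,c=grab("top"); b,cs=grab("side")
def blobs(im,lo,hi,roi,n=1):
    x0,y0,x1,y1=roi; h=cv2.cvtColor(im,cv2.COLOR_BGR2HSV); m=np.zeros(h.shape[:2],np.uint8)
    m[y0:y1,x0:x1]=cv2.inRange(h,lo,hi)[y0:y1,x0:x1]
    cs,_=cv2.findContours(m,cv2.RETR_EXTERNAL,cv2.CHAIN_APPROX_NONE)
    return sorted(cs,key=cv2.contourArea)[::-1][:n]
k=blobs(a,(100,90,40),(130,255,255),(360,195,400,240))[0]
(u,v),r=cv2.minEnclosingCircle(k); print("blue top",u,v,r,onz(c,u,v,.058))
k=blobs(b,(100,90,40),(130,255,255),(290,280,360,340))[0]
(u,v),r=cv2.minEnclosingCircle(k); print("blue side",u,v,r,onz(cs,u,v,.056))
k=blobs(a,(0,0,0),(180,255,50),(305,195,330,222))[0]
(u,v),r=cv2.minEnclosingCircle(k); print("small",u,v,r,onz(c,u,v,.044))
for k in blobs(a,(160,90,80),(180,255,255),(350,160,440,270),3):
    (u,v),r=cv2.minEnclosingCircle(k); print("pink",u,v,r,onz(c,u,v,.058))
k=blobs(a,(0,0,190),(180,50,255),(120,165,195,240))[0]
R=cv2.minAreaRect(k); print("rim",R); 
for p in cv2.boxPoints(R): print(p,onz(c,*p,.154))
print("port",onz(c,*R[0],.154))
p=[cv2.resize(a[165:240,110:210],(400,300),interpolation=2),cv2.resize(a[160:265,300:440],(400,300),interpolation=2),
 cv2.resize(b[110:200,220:340],(400,300),interpolation=2),cv2.resize(b[240:375,250:430],(400,300),interpolation=2)]
cv2.imwrite("pics/crop.png",np.vstack([np.hstack(p[:2]),np.hstack(p[2:])]))
E
```

```text
blue top 380.2554016113281 216.03956604003906 8.797283172607422 [ 0.56737897 -0.30342074  0.058     ]
blue side 324.3235168457031 305.9117736816406 11.432548522949219 [ 0.56835741 -0.30160954  0.056     ]
small 317.8157958984375 209.1842041015625 6.955927848815918 [ 0.58838596 -0.14264459  0.044     ]
pink 389.5 252.5 10.79361629486084 [ 0.47302446 -0.32406775  0.058     ]
pink 418.5 208.5 10.12432861328125 [ 0.58618349 -0.40298665  0.058     ]
pink 376.8488464355469 180.82557678222656 9.918701171875 [ 0.66015763 -0.29750453  0.058     ]
rim ((163.4437713623047, 218.6772918701172), (12.790240287780762, 30.41381072998047), 62.59242630004883)
[146.99998 220.     ] [0.55305987 0.27465293 0.154     ]
[173.99998 206.     ] [0.5864243  0.21011716 0.154     ]
[179.88756 217.35458] [0.55876631 0.19528592 0.154     ]
[152.88756 231.35458] [0.52558164 0.25965179 0.154     ]
port [0.55591399 0.23495694 0.154     ]
```

View pics/crop.png

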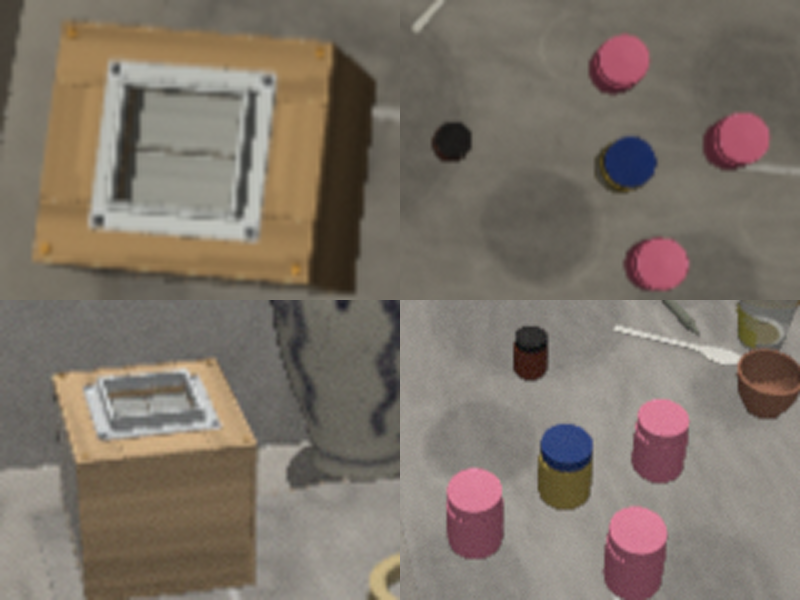

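The crops confirm the target: it is the blue-capped yellow pot at top px (380,216), at about (0.568,-0.303). The other three are pink, and the small pot has a black cap. The white frame's corners in the top view are about (138,180), (179,183), (176,225) and (133,222), which puts the port near (0.593,0.251). I'll go above the port first and look with the wrist camera.

Call:
drive_tool(targets=[{"grip": -1, "dp": [0, 0, -60], "delta_rot": [0, 0, 0]}, {"grip": -1, "dp": [-30, -20, -110], "delta_rot": [0, 0, 0.1]}, {"grip": -1, "dp": [-80, -50, -130], "delta_rot": [0, 0, 0.2]}, {"grip": -1, "dp": [-130, -80, -130], "delta_rot": [0, 0, 0.3]}, {"grip": -1, "dp": [-180, -110, -130], "delta_rot": [0, 0, 0.4]}, {"grip": -1, "dp": [-230, -140, -130], "delta_rot": [0, 0, 0.5]}, {"grip": -1, "dp": [-280, -170, -130], "delta_rot": [0, 0, 0.6]}, {"grip": -1, "dp": [-330, -200, -130], "delta_rot": [0, 0, 0.7]}, {"grip": -1, "dp": [-380, -230, -130], "delta_rot": [0, 0, 0.8]}, {"grip": -1, "dp": [-430, -260, -130], "delta_rot": [0, 0, 0.8]}])

```text
time: 1.45
eef_pos: [0.5615, 0.2931, 0.3132]
tool_rot: [[-0.416, 0.909, 0.0], [0.909, 0.416, 0.0], [0.0, 0.0, -1.0]]
ft_force: [0.6, 0.3, 0.6]
grip_width: 0.997
```

Call:
drive_tool(targets=[{"grip": -1, "dp": [0, 0, 0], "delta_rot": [0, 0, 0]}, {"grip": -1, "dp": [0, 0, 0], "delta_rot": [0, 0, 0]}])

```text
time: 1.7
eef_pos: [0.5603, 0.2949, 0.313]
tool_rot: [[-0.417, 0.909, -0.001], [0.909, 0.417, 0.0], [0.001, -0.001, -1.0]]
ft_force: [-0.4, 1.3, -0.4]
grip_width: 0.997
```

```bash
python3 - <<'E'
from h import *
a,c=grab("wrist"); cv2.imwrite("pics/w1.png",a); np.savez("w1.npz",*c)
o=sensors.get_obs();print(o["eef_pos"],o["tool_rot"].round(3),c[3].round(3),c[:3])
for P in[(.593,.251,.154)]:print(proj(c,P))
E
```

```text
[0.55984447 0.2957416  0.31299648] [[-0.418  0.908 -0.001]
 [ 0.908  0.418  0.   ]
 [ 0.001 -0.001 -1.   ]] [[ 0.909  0.4    0.117  0.528]
 [ 0.417 -0.873 -0.254  0.365]
 [ 0.     0.279 -0.96   0.515]
 [ 0.     0.     0.     1.   ]] (np.float64(355.74409945451146), 279.0254850979876, 210.32601740886543)
(np.float64(289.637053167485), np.float64(233.67311058258056))
```

View pics/w1.png

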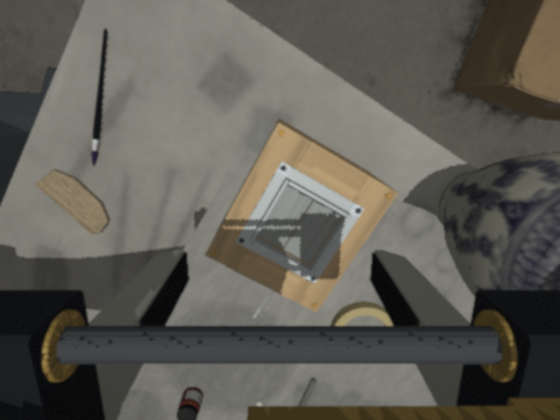

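The wrist view shows the flange screws at about (284,168), (358,211), (313,278) and (241,240), the lid corners at (280,122), (395,192), (316,310) and (207,254), and the vase well off to the right.

```bash
python3 - <<'E'
from h import *
d=np.load("w1.npz");c=[d[f"arr_{i}"] for i in range(4)]
def rep(n,c,px,z):
    P=np.array([onz(c,*p,z) for p in px]); print(n,P.mean(0).round(4),[round(np.linalg.norm(P[i]-P[i-1]),4) for i in range(4)],np.degrees(np.arctan2(*(P[1]-P[0])[1::-1])).round(1))
rep("screws w",c,[(284,168),(358,211),(313,278),(241,240)],.142)
rep("lid w",c,[(280,122),(395,192),(316,310),(207,254)],.14)
a,t=grab("top")
rep("flange top",t,[(138,180.5),(179.2,183.5),(176.2,225.5),(133,221.7)],.142)
rep("screws top",t,[(139.3,182.3),(176.8,185),(172.5,223),(134.5,220)],.142)
E
```

```text
screws w [0.6005 0.2601 0.142 ] [np.float64(0.0941), np.float64(0.0938), np.float64(0.0933), np.float64(0.0942)] -5.6
lid w [0.5999 0.2617 0.14  ] [np.float64(0.1678), np.float64(0.1445), np.float64(0.1658), np.float64(0.1453)] -6.0
flange top [0.5965 0.2561 0.142 ] [np.float64(0.102), np.float64(0.1023), np.float64(0.1034), np.float64(0.1063)] -94.8
screws top [0.597  0.2582 0.142 ] [np.float64(0.0934), np.float64(0.0931), np.float64(0.0938), np.float64(0.0935)] -94.7
```

Call:
drive_tool(targets=[{"grip": -1, "dp": [-50, -22, 0], "delta_rot": [0, 0, 0.1]}, {"grip": -1, "dp": [-105, -47, 0], "delta_rot": [0, 0, 0.2]}, {"grip": -1, "dp": [-160, -71, 0], "delta_rot": [0, 0, 0.3]}, {"grip": -1, "dp": [-215, -95, 0], "delta_rot": [0, 0, 0.4]}, {"grip": -1, "dp": [-270, -120, 10], "delta_rot": [0, 0, 0.55]}, {"grip": -1, "dp": [-325, -144, 30], "delta_rot": [0, 0, 0.7]}, {"grip": -1, "dp": [-380, -168, 50], "delta_rot": [0, 0, 0.85]}, {"grip": -1, "dp": [-435, -193, 70], "delta_rot": [0, 0, 1.0]}, {"grip": -1, "dp": [-490, -217, 90], "delta_rot": [0, 0, 1.09]}, {"grip": -1, "dp": [-546, -242, 110], "delta_rot": [0, 0, 1.09]}])

```text
time: 3.05
eef_pos: [0.5694, -0.2971, 0.2041]
tool_rot: [[0.611, 0.791, 0.0], [0.791, -0.611, 0.001], [0.001, -0.0, -1.0]]
ft_force: [0.6, 0.1, -1.0]
grip_width: 0.999
```

Call:
drive_tool(targets=[{"grip": -1, "dp": [0, 0, 0], "delta_rot": [0, 0, 0]}, {"grip": -1, "dp": [0, 0, 0], "delta_rot": [0, 0, 0]}, {"grip": -1, "dp": [0, 0, 0], "delta_rot": [0, 0, 0]}])

```text
time: 3.42
eef_pos: [0.5693, -0.2952, 0.2052]
tool_rot: [[0.611, 0.792, 0.001], [0.792, -0.611, 0.001], [0.001, 0.0, -1.0]]
ft_force: [0.4, -0.3, -0.6]
grip_width: 1.001
```

```bash
python3 - <<'E'
from h import *
a,c=grab("wrist"); cv2.imwrite("pics/w2.png",a)
o=sensors.get_obs();print(o["eef_pos"],o["tool_rot"].round(3),o["joints"].round(2))
m=cv2.inRange(cv2.cvtColor(a,cv2.COLOR_BGR2HSV),(105,110,40),(130,255,255))
k=max(cv2.findContours(m,0,1)[0],key=cv2.contourArea)
(u,v),r=cv2.minEnclosingCircle(k);P=onz(c,u,v,.060);print(u,v,r,cv2.boundingRect(k),P, "tool mm",(o["tool_rot"].T@(P-o["eef_pos"])*1000).round(1))
E
```

```text
[ 0.56929421 -0.2953335   0.20537297] [[ 0.611  0.792  0.001]
 [ 0.792 -0.611  0.001]
 [ 0.001  0.    -1.   ]] [ 0.01  0.53  0.59  1.8  -0.37  0.92  0.1 ]
283.3650817871094 193.1825408935547 22.118284225463867 (262, 172, 44, 44) [ 0.56974443 -0.30209812  0.06      ] tool mm [ -5.2   4.4 145.4]
```

View pics/w2.png

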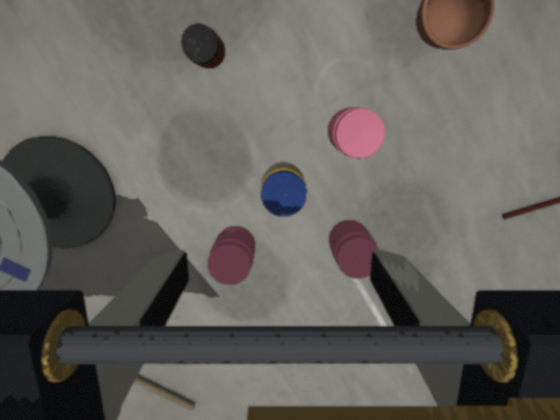

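The pot's cap is at (283,193). The pink pots at (233,255), (353,249) and (357,132) all lie outside the jaw line, which runs left to right through the pot. I'll correct by about (-5,+4) mm and descend.

Call:
drive_tool(targets=[{"grip": -1, "dp": [-5, 4, 30], "delta_rot": [0, 0, 0]}, {"grip": -1, "dp": [-5, 4, 70], "delta_rot": [0, 0, 0]}, {"grip": -1, "dp": [-5, 4, 110], "delta_rot": [0, 0, 0]}, {"grip": -1, "dp": [-5, 4, 110], "delta_rot": [0, 0, 0]}, {"grip": -1, "dp": [-5, 4, 110], "delta_rot": [0, 0, 0]}])

```text
time: 4.1
eef_pos: [0.5693, -0.3038, 0.0964]
tool_rot: [[0.612, 0.791, 0.001], [0.791, -0.612, -0.001], [0.0, 0.002, -1.0]]
ft_force: [0.5, -0.1, 0.5]
grip_width: 0.995
```

```bash
python3 - <<'E'
from h import *
a,c=grab("wrist"); cv2.imwrite("pics/w3.png",a)
o=sensors.get_obs();print(o["eef_pos"])
m=cv2.inRange(cv2.cvtColor(a,cv2.COLOR_BGR2HSV),(105,110,40),(130,255,255))
k=max(cv2.findContours(m,0,1)[0],key=cv2.contourArea)
(u,v),r=cv2.minEnclosingCircle(k);P=onz(c,u,v,.060);print(u,v,r,cv2.boundingRect(k),P, "tool mm",(o["tool_rot"].T@(P-o["eef_pos"])*1000).round(1))
E
```

```text
[ 0.56954998 -0.30409225  0.09685824]
277.6188659667969 219.206298828125 31.815893173217773 (246, 188, 64, 63) [ 0.56995868 -0.30185614  0.06      ] tool mm [ 2.  -1.1 36.9]
```

Call:
drive_tool(targets=[{"grip": -1, "dp": [1, 0, 25], "delta_rot": [0, 0, 0]}, {"grip": -1, "dp": [1, 0, 50], "delta_rot": [0, 0, 0]}, {"grip": -1, "dp": [1, 0, 70], "delta_rot": [0, 0, 0]}, {"grip": -1, "dp": [1, 0, 70], "delta_rot": [0, 0, 0]}, {"grip": -1, "dp": [1, 0, 70], "delta_rot": [0, 0, 0]}])

```text
time: 4.78
eef_pos: [0.5695, -0.3036, 0.0259]
tool_rot: [[0.613, 0.79, 0.001], [0.79, -0.613, -0.001], [0.0, 0.001, -1.0]]
ft_force: [0.3, 0.7, -0.5]
grip_width: 1.001
```

Call:
drive_tool(targets=[{"grip": 1, "dp": [0, 0, 0], "delta_rot": [0, 0, 0]}, {"grip": 1, "dp": [0, 0, 0], "delta_rot": [0, 0, 0]}, {"grip": 1, "dp": [0, 0, 0], "delta_rot": [0, 0, 0]}, {"grip": 1, "dp": [0, 0, 0], "delta_rot": [0, 0, 0]}, {"grip": 1, "dp": [0, 0, 0], "delta_rot": [0, 0, 0]}, {"grip": 1, "dp": [0, 0, 0], "delta_rot": [0, 0, 0]}, {"grip": 1, "dp": [0, 0, 0], "delta_rot": [0, 0, 0]}, {"grip": 1, "dp": [0, 0, 0], "delta_rot": [0, 0, 0]}])

```text
time: 5.78
eef_pos: [0.569, -0.3031, 0.0249]
tool_rot: [[0.613, 0.79, -0.0], [0.79, -0.613, 0.0], [0.0, -0.0, -1.0]]
ft_force: [0.6, 0.1, 0.2]
grip_width: 0.461
```

The opening reads 0.461, or 43 mm if linear, which is below the expected 49 mm. I'll lift and look.

Call:
drive_tool(targets=[{"grip": 1, "dp": [0, 0, -15], "delta_rot": [0, 0, 0]}, {"grip": 1, "dp": [0, 0, -40], "delta_rot": [0, 0, 0]}, {"grip": 1, "dp": [0, 0, -80], "delta_rot": [0, 0, 0]}, {"grip": 1, "dp": [0, 0, -80], "delta_rot": [0, 0, 0]}, {"grip": 1, "dp": [0, 0, -80], "delta_rot": [0, 0, 0]}])

```text
time: 6.4
eef_pos: [0.5691, -0.3028, 0.1052]
tool_rot: [[0.613, 0.79, 0.001], [0.79, -0.613, 0.0], [0.0, 0.0, -1.0]]
ft_force: [0.4, 0.3, -1.4]
grip_width: 0.463
```

```bash
python3 - <<'E'
from h import *
a,c=grab("wrist"); b,s=grab("side")
cv2.imwrite("pics/l.png",np.hstack([cv2.resize(a,(400,300)),cv2.resize(b[180:390,210:490],(400,300))]))
print(sensors.get_obs()["grip_width"],sensors.get_obs()["eef_pos"])
E
```

```text
0.46278223614147296 [ 0.56856751 -0.30260982  0.10421435]
```

View pics/l.png

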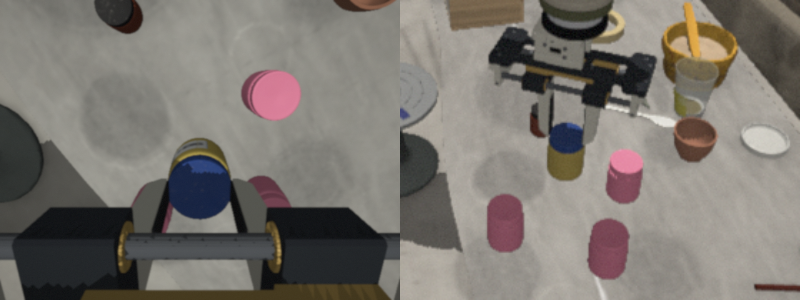

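```bash
python3 - <<'E'
from h import *
for n,roi in(("wrist",(200,180,350,330)),("side",(300,230,360,310))):
    a,c=grab(n)
    o=sensors.get_obs(); h=cv2.cvtColor(a,cv2.COLOR_BGR2HSV)
    m=cv2.inRange(h,(105,110,40),(130,255,255)); q=np.zeros_like(m); x0,y0,x1,y1=roi;q[y0:y1,x0:x1]=m[y0:y1,x0:x1]
    k=max(cv2.findContours(q,0,1)[0],key=cv2.contourArea)
    (u,v),r=cv2.minEnclosingCircle(k);z=.135 if n=="side" else .138
    P=onz(c,u,v,z);print(n,u,v,r,cv2.boundingRect(k),P,"tool mm",(o["tool_rot"].T@(P-o["eef_pos"])*1000).round(1))
E
```

```text
wrist 279.0 263.0666809082031 45.2851676940918 (236, 218, 87, 88) [ 0.56915153 -0.3023107   0.138     ] tool mm [  0.7   0.2 -33.9]
side 326.0 276.0 12.206655502319336 (315, 267, 23, 20) [ 0.56844517 -0.30042769  0.135     ] tool mm [  1.8  -1.6 -30.9]
```

The pot is held upright and centred in the jaws; the wrist camera puts the cap within 1 mm of the tool axis. I'll carry it to the port.

Call:
drive_tool(targets=[{"grip": 1, "dp": [10, -7, -40], "delta_rot": [0, 0, 0]}, {"grip": 1, "dp": [40, -28, -90], "delta_rot": [0, 0, -0.1]}, {"grip": 1, "dp": [80, -55, -130], "delta_rot": [0, 0, -0.2]}, {"grip": 1, "dp": [120, -83, -155], "delta_rot": [0, 0, -0.3]}, {"grip": 1, "dp": [160, -111, -155], "delta_rot": [0, 0, -0.4]}, {"grip": 1, "dp": [205, -142, -155], "delta_rot": [0, 0, -0.5]}, {"grip": 1, "dp": [250, -173, -155], "delta_rot": [0, 0, -0.6]}, {"grip": 1, "dp": [295, -205, -155], "delta_rot": [0, 0, -0.7]}, {"grip": 1, "dp": [340, -236, -155], "delta_rot": [0, 0, -0.8]}, {"grip": 1, "dp": [380, -264, -155], "delta_rot": [0, 0, -0.9]}])

```text
time: 7.85
eef_pos: [0.593, 0.161, 0.2593]
tool_rot: [[-0.241, 0.97, -0.001], [0.97, 0.241, -0.0], [-0.0, -0.001, -1.0]]
ft_force: [0.6, -0.5, -0.6]
grip_width: 0.459
```

Call:
drive_tool(targets=[{"grip": 1, "dp": [0, 0, 0], "delta_rot": [0, 0, 0]}, {"grip": 1, "dp": [0, 0, 0], "delta_rot": [0, 0, 0]}])

```text
time: 8.1
eef_pos: [0.5932, 0.158, 0.2593]
tool_rot: [[-0.237, 0.972, -0.001], [0.972, 0.237, -0.001], [-0.001, -0.001, -1.0]]
ft_force: [-0.5, -0.2, -1.0]
grip_width: 0.461
```

```bash
python3 - <<'E'
from h import *
o=sensors.get_obs()
print(o["eef_pos"],o["grip_width"],"tool mm",(o["tool_rot"].T@(np.array([.599,.2595,.190])-o["eef_pos"])*1000).round(1))
E
```

```text
[0.59321904 0.15796644 0.25932205] 0.4611342986850168 tool mm [97.3 29.7 69.2]
```

Call:
drive_tool(targets=[{"grip": 1, "dp": [40, 12, 0], "delta_rot": [0, 0, 0]}, {"grip": 1, "dp": [80, 25, 0], "delta_rot": [0, 0, 0]}, {"grip": 1, "dp": [97, 30, 30], "delta_rot": [0, 0, 0]}, {"grip": 1, "dp": [97, 30, 60], "delta_rot": [0, 0, 0]}, {"grip": 1, "dp": [97, 30, 60], "delta_rot": [0, 0, 0]}, {"grip": 1, "dp": [97, 30, 60], "delta_rot": [0, 0, 0]}])

```text
time: 8.85
eef_pos: [0.6004, 0.2589, 0.201]
tool_rot: [[-0.235, 0.972, 0.001], [0.972, 0.235, -0.0], [-0.0, 0.001, -1.0]]
ft_force: [0.7, -0.6, 0.0]
grip_width: 0.464
```

```bash
python3 - <<'E'
from h import *
a,c=grab("wrist"); b,s=grab("side"); np.savez("w4.npz",*c)
cv2.imwrite("pics/p.png",np.hstack([cv2.resize(a,(400,300)),cv2.resize(b[80:200,200:360],(400,300))]))
o=sensors.get_obs();print(o["eef_pos"],"tool mm",(o["tool_rot"].T@(np.array([.599,.2595,.160])-o["eef_pos"])*1000).round(1))
E
```

```text
[0.60058537 0.2595917  0.20148546] tool mm [ 0.3 -1.7 41.5]
```

View pics/p.png

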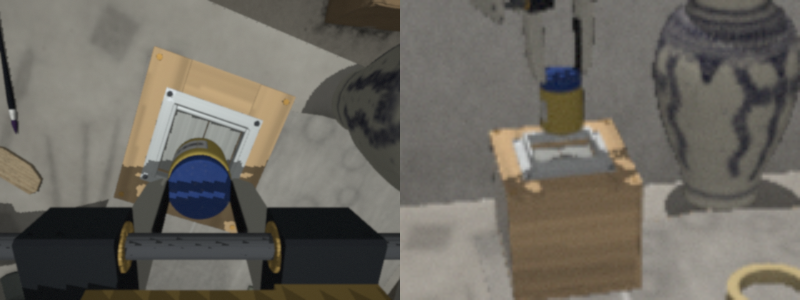

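The pot hangs over the port: in the wrist half the cap is at (200,185), with the flange screws at (168,93) and (256,123). I'll lower it to just above the shut flap and release.

Call:
drive_tool(targets=[{"grip": 1, "dp": [0, -1, 10], "delta_rot": [0, 0, 0]}, {"grip": 1, "dp": [0, -1, 20], "delta_rot": [0, 0, 0]}, {"grip": 1, "dp": [0, -1, 30], "delta_rot": [0, 0, 0]}, {"grip": 1, "dp": [0, -1, 39], "delta_rot": [0, 0, 0]}, {"grip": 1, "dp": [0, -1, 39], "delta_rot": [0, 0, 0]}, {"grip": 1, "dp": [0, -1, 39], "delta_rot": [0, 0, 0]}])

```text
time: 9.7
eef_pos: [0.5987, 0.2601, 0.1609]
tool_rot: [[-0.238, 0.971, 0.0], [0.971, 0.238, -0.0], [-0.0, 0.0, -1.0]]
ft_force: [-0.3, 0.4, -1.0]
grip_width: 0.462
```

Call:
drive_tool(targets=[{"grip": -0.2, "dp": [0, 0, 0], "delta_rot": [0, 0, 0]}, {"grip": -0.3, "dp": [0, 0, 0], "delta_rot": [0, 0, 0]}, {"grip": -0.6, "dp": [0, 0, 0], "delta_rot": [0, 0, 0]}, {"grip": -0.8, "dp": [0, 0, 0], "delta_rot": [0, 0, 0]}, {"grip": -0.8, "dp": [0, 0, -20], "delta_rot": [0, 0, 0]}, {"grip": -0.8, "dp": [0, 0, -60], "delta_rot": [0, 0, 0]}, {"grip": -0.8, "dp": [0, 0, -90], "delta_rot": [0, 0, 0]}, {"grip": -0.8, "dp": [0, 0, -90], "delta_rot": [0, 0, 0]}, {"grip": -0.8, "dp": [0, 0, -90], "delta_rot": [0, 0, 0]}])

```text
time: 10.82
eef_pos: [0.5981, 0.26, 0.2503]
tool_rot: [[-0.238, 0.971, -0.001], [0.971, 0.238, -0.0], [-0.0, -0.001, -1.0]]
ft_force: [1.0, -0.1, -0.6]
grip_width: 0.905
```

```bash
python3 - <<'E'
from h import *
a,c=grab("wrist"); b,s=grab("side")
cv2.imwrite("pics/q.png",np.hstack([cv2.resize(a,(400,300)),cv2.resize(b[80:200,200:360],(400,300))]))
for n,a,c,roi in(("wrist",a,c,(200,150,350,330)),("side",b,s,(220,80,310,180))):
    o=sensors.get_obs(); h=cv2.cvtColor(a,cv2.COLOR_BGR2HSV)
    m=cv2.inRange(h,(105,110,40),(130,255,255)); q=np.zeros_like(m); x0,y0,x1,y1=roi;q[y0:y1,x0:x1]=m[y0:y1,x0:x1]
    k=max(cv2.findContours(q,0,1)[0],key=cv2.contourArea)
    (u,v),r=cv2.minEnclosingCircle(k);z=.190 if n=="side" else .194
    P=onz(c,u,v,z);print(n,u,v,r,cv2.boundingRect(k),P,"tool mm",(o["tool_rot"].T@(P-o["eef_pos"])*1000).round(1))
print(o["eef_pos"])
E
```

```text
wrist 279.66326904296875 212.66416931152344 30.146560668945312 (251, 183, 59, 59) [0.59839652 0.26073024 0.194     ] tool mm [ 0.7  0.8 55.7]
side 263.5 125.0 7.762187480926514 (256, 121, 16, 10) [0.59967499 0.26635793 0.19      ] tool mm [ 5.9  3.4 59.7]
[0.59786174 0.25991381 0.24971606]
```

View pics/q.png

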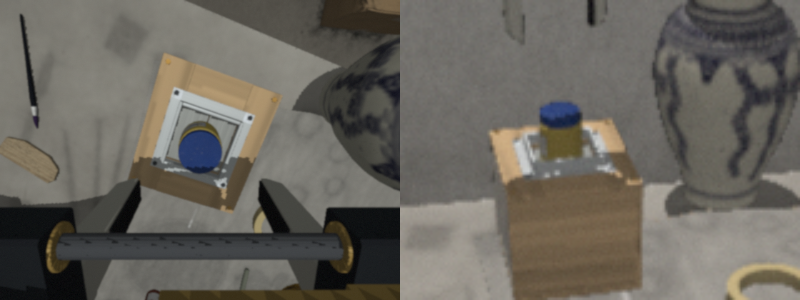

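The pot stands upright in the port with its cap at (200,147) in the wrist half and centred to 1 mm; the small pot was not touched. I'll shut the fingers and push down.

Call:
drive_tool(targets=[{"grip": 1, "dp": [0, 0, 0], "delta_rot": [0, 0, 0]}, {"grip": 1, "dp": [0, 0, 0], "delta_rot": [0, 0, 0]}, {"grip": 1, "dp": [0, 0, 0], "delta_rot": [0, 0, 0]}, {"grip": 1, "dp": [0, 0, 0], "delta_rot": [0, 0, 0]}, {"grip": 1, "dp": [0, 0, 0], "delta_rot": [0, 0, 0]}, {"grip": 1, "dp": [0, 0, 0], "delta_rot": [0, 0, 0]}, {"grip": 1, "dp": [0, 0, 0], "delta_rot": [0, 0, 0]}, {"grip": 1, "dp": [0, 0, 20], "delta_rot": [0, 0, 0]}, {"grip": 1, "dp": [0, 0, 40], "delta_rot": [0, 0, 0]}, {"grip": 1, "dp": [0, 0, 48], "delta_rot": [0, 0, 0]}])

```text
time: 12.18
eef_pos: [0.598, 0.2599, 0.2019]
tool_rot: [[-0.238, 0.971, -0.001], [0.971, 0.238, -0.001], [-0.0, -0.001, -1.0]]
ft_force: [0.2, 0.4, 0.8]
grip_width: 0.006
```

Call:
drive_tool(targets=[{"grip": 1, "dp": [0, 0, 6], "delta_rot": [0, 0, 0]}, {"grip": 1, "dp": [0, 0, 12], "delta_rot": [0, 0, 0]}, {"grip": 1, "dp": [0, 0, 18], "delta_rot": [0, 0, 0]}])

```text
time: 12.55
eef_pos: [0.5988, 0.2602, 0.185]
tool_rot: [[-0.238, 0.971, 0.001], [0.971, 0.238, 0.0], [0.0, 0.001, -1.0]]
ft_force: [0.6, 0.8, -0.6]
grip_width: 0.007
```

Call:
drive_tool(targets=[{"grip": 1, "dp": [0, 0, 5], "delta_rot": [0, 0, 0]}, {"grip": 1, "dp": [0, 0, 10], "delta_rot": [0, 0, 0]}])

```text
time: 12.8
eef_pos: [0.5986, 0.2601, 0.1747]
tool_rot: [[-0.238, 0.971, 0.0], [0.971, 0.238, 0.0], [0.0, 0.0, -1.0]]
ft_force: [0.1, -0.5, 0.0]
grip_width: 0.006
```

```bash
python3 - <<'E'
from h import *
a,c=grab("wrist"); b,s=grab("side")
cv2.imwrite("pics/r.png",np.hstack([cv2.resize(a,(400,300)),cv2.resize(b[80:200,200:360],(400,300))]))
o=sensors.get_obs();print(o["eef_pos"],o["ft_force"])
E
```

```text
[0.59825746 0.25997874 0.17430663] [-0.1299485  -0.06273664  0.27640506]
```

View pics/r.png

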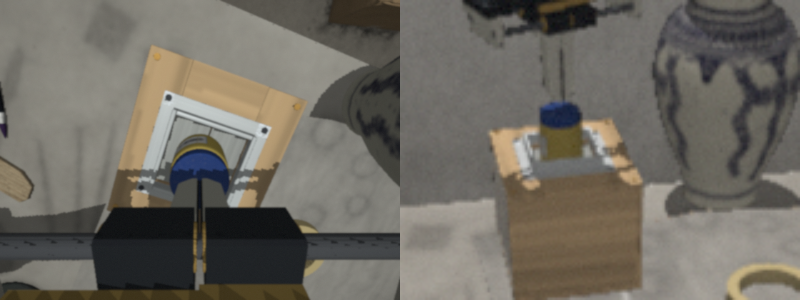

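The view is ambiguous: the cap is still about (560,115) in the side half, with the fingertips at its top edge. I'll measure it numerically.

```bash
python3 - <<'E'
from h import *
b,s=grab("side")
h=cv2.cvtColor(b,cv2.COLOR_BGR2HSV)
m=cv2.inRange(h,(105,110,40),(130,255,255)); q=np.zeros_like(m); q[80:180,220:310]=m[80:180,220:310]
k=max(cv2.findContours(q,0,1)[0],key=cv2.contourArea); print(cv2.boundingRect(k))
for z in(.15,.174,.196):print(z,proj(s,(.5985,.26,z)))
cv2.imwrite("pics/r2.png",cv2.resize(b[60:160,210:320],(770,600)[:2],interpolation=2)); print(sensors.get_obs()["effort"].round(2))
E
```

```text
(256, 121, 16, 10)
0.15 (np.float64(264.1769821932745), np.float64(138.97030036276354))
0.174 (np.float64(263.875916330707), np.float64(131.21960185525887))
0.196 (np.float64(263.59395616956454), np.float64(123.96076426568406))
[-0.000e+00 -6.651e+01  6.170e+00 -2.256e+01 -6.000e-02 -3.000e-02
  1.000e-02]
```

View pics/r2.png

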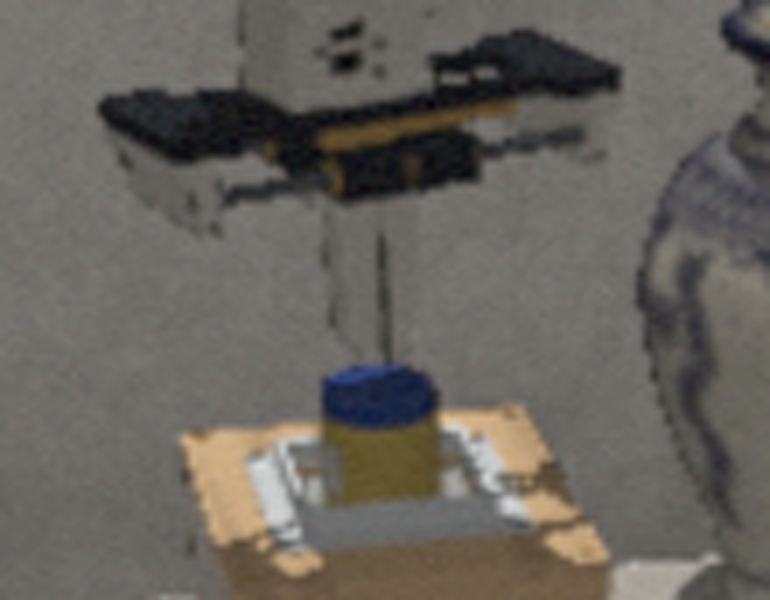

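The fingertips project at v≈120, above the cap's top edge, while the reported TCP at z=0.174 should project to v≈131. The force is zero, so there is no contact yet, and the tips seem to sit about 30 mm higher than stated. I'll keep lowering in small steps and watch the force.

Call:
drive_tool(targets=[{"grip": 1, "dp": [0, 0, 4], "delta_rot": [0, 0, 0]}, {"grip": 1, "dp": [0, 0, 8], "delta_rot": [0, 0, 0]}, {"grip": 1, "dp": [0, 0, 12], "delta_rot": [0, 0, 0]}])

```text
time: 13.32
eef_pos: [0.5985, 0.2601, 0.1626]
tool_rot: [[-0.238, 0.971, -0.0], [0.971, 0.238, -0.0], [-0.0, -0.0, -1.0]]
ft_force: [-0.5, -0.2, -0.2]
grip_width: 0.002
```

```bash
cat > s.py <<'E'
from h import *
import sys
b,s=grab("side"); o=sensors.get_obs()
h=cv2.cvtColor(b,cv2.COLOR_BGR2HSV)
m=cv2.inRange(h,(105,110,40),(130,255,255)); q=np.zeros_like(m); q[80:180,220:310]=m[80:180,220:310]
k=cv2.findContours(q,0,1)[0]
print(o["time"],o["eef_pos"].round(4),o["ft_force"].round(1),[cv2.boundingRect(x) for x in k if len(x)>4])
d=np.load("w1.npz")
im=viewer.get_image("wrist"); f=210/np.tan(np.radians(im["fovy"])/2); q=np.linalg.inv(im["T_tool_cam"])
for z in(0,-.03):
    p=q@[0,0,z,1];print("tip",f*p[0]/p[2]+im["cx"],f*p[1]/p[2]+im["cy"])
E
python3 s.py
```

```text
13.375 [0.5983 0.26   0.1621] [-0.4  0.5 -0.8] [(256, 122, 16, 9)]
tip 279.0028775618614 240.2162502249898
tip 279.0356146194145 260.82450023290755
```

Call:
drive_tool(targets=[{"grip": 1, "dp": [0, 0, 4], "delta_rot": [0, 0, 0]}, {"grip": 1, "dp": [0, 0, 8], "delta_rot": [0, 0, 0]}, {"grip": 1, "dp": [0, 0, 12], "delta_rot": [0, 0, 0]}])

```text
time: 13.8
eef_pos: [0.5991, 0.2601, 0.151]
tool_rot: [[-0.238, 0.971, 0.001], [0.971, 0.238, 0.0], [0.0, 0.001, -1.0]]
ft_force: [0.6, 0.8, 3.8]
grip_width: 0.002
```

```bash
python3 s.py
```

```text
13.85 [0.5987 0.2601 0.1504] [1.2 0.7 2.9] [(257, 125, 15, 9)]
tip 279.0024598279625 240.216180307111
tip 279.0351289839144 260.8244011098202
```

Contact has been made: 3–4 N and the cap is sinking. I'll continue the push.

Call:
drive_tool(targets=[{"grip": 1, "dp": [0, 0, 5], "delta_rot": [0, 0, 0]}, {"grip": 1, "dp": [0, 0, 10], "delta_rot": [0, 0, 0]}, {"grip": 1, "dp": [0, 0, 15], "delta_rot": [0, 0, 0]}, {"grip": 1, "dp": [0, 0, 20], "delta_rot": [0, 0, 0]}])

```text
time: 14.4
eef_pos: [0.5982, 0.26, 0.1303]
tool_rot: [[-0.238, 0.971, -0.001], [0.971, 0.238, -0.0], [-0.0, -0.001, -1.0]]
ft_force: [0.1, -0.1, -0.2]
grip_width: 0.007
```

```bash
python3 s.py
```

```text
14.45 [0.5979 0.2599 0.1297] [ 0.   0.1 -0.2] [(257, 133, 15, 8)]
tip 279.00312373490345 240.2162899574697
tip 279.0359004642164 260.82455449891484
```

Call:
drive_tool(targets=[{"grip": 1, "dp": [0, 0, 0], "delta_rot": [0, 0, 0]}, {"grip": 1, "dp": [0, 0, 0], "delta_rot": [0, 0, 0]}])

```text
time: 14.75
eef_pos: [0.5986, 0.2601, 0.131]
tool_rot: [[-0.238, 0.971, 0.0], [0.971, 0.238, 0.0], [0.0, 0.0, -1.0]]
ft_force: [-0.2, 0.6, 0.8]
grip_width: 0.004
```

```bash
python3 s.py
```

```text
14.8 [0.5986 0.2601 0.131 ] [ 0.4  0.3 -0.4] [(256, 132, 15, 8)]
tip 279.0024219347453 240.2161867029925
tip 279.0350876952917 260.82439974072986
```

It is resting with no force, so it is held by friction between the leaves. I'll push further.

Call:
drive_tool(targets=[{"grip": 1, "dp": [0, 0, 5], "delta_rot": [0, 0, 0]}, {"grip": 1, "dp": [0, 0, 10], "delta_rot": [0, 0, 0]}, {"grip": 1, "dp": [0, 0, 15], "delta_rot": [0, 0, 0]}, {"grip": 1, "dp": [0, 0, 20], "delta_rot": [0, 0, 0]}])

```text
time: 15.35
eef_pos: [0.5984, 0.26, 0.1104]
tool_rot: [[-0.238, 0.971, -0.0], [0.971, 0.238, -0.0], [-0.0, -0.0, -1.0]]
ft_force: [0.9, -0.9, 0.0]
grip_width: 0.004
```

```bash
python3 s.py
```

```text
15.4 [0.5981 0.2599 0.1098] [-1.2  0.3  0.3] []
tip 279.0028998587415 240.21624766285345
tip 279.0356390485849 260.82449727543934
```

Call:
drive_tool(targets=[{"grip": 1, "dp": [0, 0, 0], "delta_rot": [0, 0, 0]}, {"grip": 1, "dp": [0, 0, -40], "delta_rot": [0, 0, 0]}, {"grip": 1, "dp": [0, 0, -90], "delta_rot": [0, 0, 0]}, {"grip": 1, "dp": [0, 0, -140], "delta_rot": [0, 0, 0]}, {"grip": 1, "dp": [0, 0, -170], "delta_rot": [0, 0, 0]}, {"grip": 1, "dp": [0, 0, -170], "delta_rot": [0, 0, 0]}, {"grip": 1, "dp": [0, 0, -170], "delta_rot": [0, 0, 0]}])

```text
time: 16.32
eef_pos: [0.598, 0.26, 0.2803]
tool_rot: [[-0.238, 0.971, -0.001], [0.971, 0.238, -0.0], [-0.0, -0.001, -1.0]]
ft_force: [-0.3, -0.9, 0.3]
grip_width: 0.008
```

```bash
python3 - <<'E'
from h import *
a,c=grab("wrist"); b,s=grab("side"); t,tc=grab("top")
x=[cv2.resize(a,(400,300)),cv2.resize(b[80:200,200:360],(400,300),interpolation=2),cv2.resize(a[120:330,140:420],(400,300),interpolation=2),cv2.resize(t[130:280,270:470],(400,300),interpolation=2)]
cv2.imwrite("pics/z.png",np.vstack([np.hstack(x[:2]),np.hstack(x[2:])]))
m=np.zeros(t.shape[:2],np.uint8);m[195:222,305:330]=cv2.inRange(cv2.cvtColor(t,cv2.COLOR_BGR2HSV),(0,0,0),(180,255,50))[195:222,305:330]
k=max(cv2.findContours(m,0,1)[0],key=cv2.contourArea);print(onz(tc,*cv2.minEnclosingCircle(k)[0],.044))
E
```

```text
[ 0.58922449 -0.14185305  0.044     ]
```

View pics/z.png

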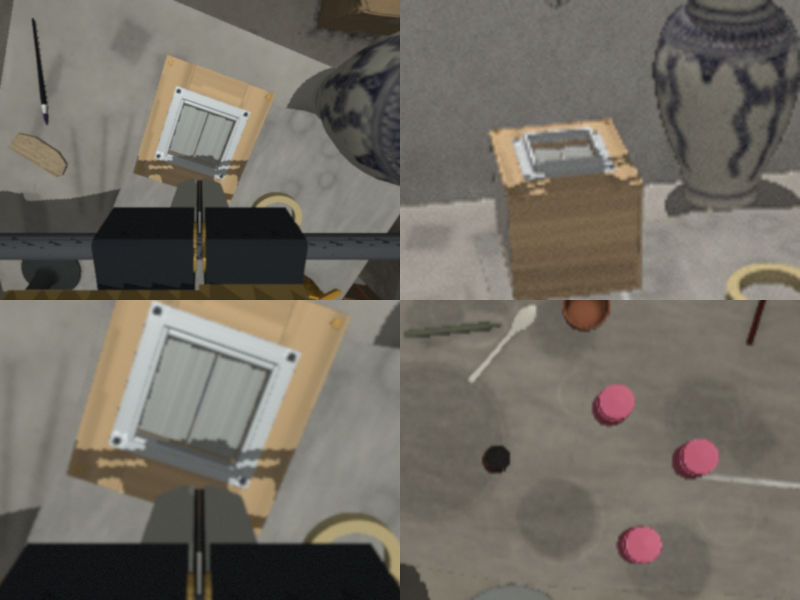

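The port is empty and both leaves lie flat and shut. The blue pot is no longer outside, and the small and pink pots stand where they were. The arm is clear, so I'm handing in.

```bash
python3 -c "
from h import *
print(order.close_job())"
```

```text
the job is handed in; nothing more can be done
None
```

The large yellow pot with the blue cap went through the port into the store box, and I handed the job in at about 16.5 s of the 48 s allowed. I stood it upright on the shut flap, centred to about 1 mm by the wrist camera, then pushed it down with shut fingers at about 4 N.

**Last checks, all passed:**
- The port is empty, both leaves look flat and shut, and the blue cap is no longer visible anywhere outside. I did not see the pot inside the box directly.
- The small pot measured about 1 mm from where it started, which is within measurement error, and the pink pots still stand where they were.
- The gripper is about 12 cm above the rim and touches nothing.

**What disagreed with the description:**
- **Fingertips:** they met the pot with the reported TCP about 35 mm lower than expected, so the real tips end higher than stated. The pot was therefore gripped near its cap, and the push had to go deeper.
- **Gripper opening:** it read 0.46 (about 43 mm) with the pot held, where 49 mm was expected. The pot was still firm and centred in the jaws.
- **Pause in the leaves:** the pot stopped partway between the leaves with no force on the tool, and a further push sent it through.

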